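# Set the spring load of a slip clutch with its set collar

### The job

The slip clutch on the little display drive has gone slack: its set collar has crept back along the shaft and the spring carries no load. Undo the collar's red wing screw before you move the collar, slide the collar up against the spring until it pushes with about 10 N (never more than 20 N, that would crush the spring), and do the wing screw up tight again so that the collar stays there. Let go, and leave the other things on the table where they are.

Things in the scene. Friction and masses are not known exactly. Their poses are not given: they have to be found in the camera images.
- drive: the display drive, fixed: grey base plate 100 x 310 mm, green pillow block at one end, aluminium gear motor at the other, between them a level steel shaft, 16 mm thick, its axis 66 mm above the table. Origin on the table under the shaft; y axis along the shaft from pillow block (y = -112 mm) to motor (y = +112 mm). All of it but the wing screw lies lower than 101 mm.
- wing_grip (a point): centre of the red plastic wing of the screw that clamps the set collar, 121 mm above the table, upright on the collar and moving with it. The wing is a flat upright plate, 38 mm long (point's x axis), 9 mm thick (y axis) with round ends, and 26 mm high; 16 mm of stem lie below it. The screw's vertical axis passes through this point. The collar may be pushed by it.
- wing_screw (a joint): turn of the wing screw, rad: 0 = screwed right in (hard stop), growing counter-clockwise seen from above as it is undone, 2.0 = its other stop. Its point leaves the shaft at about 0.9; beyond 1.1 the collar is quite free; the nearer to 0, the firmer it holds (some 20 N at 0). Starts tight, at 0 to 0.2. Turning it takes about 0.2 N m.
- collar_front (a point): centre of the set collar's front face, towards the spring, on the shaft axis. The collar is a dark steel ring, 38 mm across and 20 mm wide, keyed to the shaft: it cannot turn, and when its screw is undone it slides along the drive's y axis with about 1 N of drag. Clamped and let go it gives back about 1 N. Towards +y it meets the thrust washer, 7 to 38 mm away at the start.
- washer_face (a point): centre of the face (33 mm across) of the brass thrust washer, which the collar pushes on. Behind it towards +y: coil spring, belt pulley, friction disc. Pushed towards +y, the stack first slides 1 to 12 mm (how far is not known, 1 N drag) till the pulley is home on the disc; then the spring yields, about 3 mm for 10 N, and pushes back towards -y. It is coil-bound after some 8 mm.
- paint_pot1: bystander: brown-lidded paint pot, 55 mm high. Origin at the centre of its underside.
- paint_pot3: bystander: green-lidded paint pot, 61 mm high. Origin at the centre of its underside.
- tape_measure: bystander: orange tape measure, 66 x 78 x 38 mm, lying flat. Origin at the centre of its underside.
- sanding_block: bystander: brown sanding block, 56 x 101 x 26 mm. Origin at the centre of its underside.
- set_collar: the set collar itself (see collar_front); origin at its centre on the shaft axis, 10 mm behind its front face
- thrust_washer: the brass thrust washer itself (see washer_face); origin on the shaft axis on its far side, 3 mm ahead of the face
- rock_cast1: bystander: speckled plaster rock, 54 x 80 x 36 mm. Origin at the centre of its underside.

How it is judged:
On the way, in this order (a step that is already met when the one before it is completed fails the run):
1. the wing screw is undone while the collar still stands where it was (value of joint wing_screw above 1 rad and distance of collar_front from where it was at the start of the episode below 0.007 m), for 0.1 s.
2. with the screw undone, the collar is pressed up against the spring with 7 to 13 N (value of joint wing_screw above 0.8 rad and contact force between set_collar and thrust_washer between 7 and 13 N), for 0.2 s.
At the end, for the whole second after the job is handed in: The wing screw is tight (turned in to less than 0.4 rad from its stop), the collar is at rest, and it holds the spring at a load of 7 to 13 N by itself (value of joint wing_screw below 0.4 rad and contact force between set_collar and thrust_washer between 7 and 13 N and linear speed of set_collar below 0.005 m/s); the robot touches nothing.
It fails at once if the spring is crushed: the collar pushes on it with more than 20 N (contact force between set_collar and thrust_washer above 20 N).
It fails at once if a bystander is pushed more than 20 mm from its place (distance of any of rock_cast1, paint_pot1, paint_pot3, tape_measure, sanding_block from where it was at the start of the episode above 0.02 m).
It also fails if it takes over 59 s, if anything falls off the work surface, if the arm or the gripper's body presses on something with over 40 N, if the wrist force passes 120 N, or if a joint passes its speed limit or range.

### The arm

A 7-joint arm with a two-finger parallel gripper is mounted at the origin on a cart in front of the work surface, level with it; the furniture and walls round the work are solid. World frame = base frame: x ahead of the robot, y to its left, z up, the work surface at z = 0. Lengths are in m, angles in rad, forces in N, time in s.
With the tool pointing down it reaches from about 0.425 to 0.825 m from the base axis. Payload 3.6 kg.
Tool frame: the origin (TCP) lies on the centre line of the jaws, within the pads' length; the fingertips stand 8 mm ahead of it and the grasp point (between the pads) lies 11 mm behind it; z points along the fingers, y is the line along which they close (so a half turn about z gives the same grasp; the last joint's range is limited). The gripper opens to 85 mm and grips with 20 to 120 N. Pads are 22 mm wide; open, the fingers measure 114 mm over their backs; the gripper's body (76 mm by 85 mm) begins 54 mm behind the grasp point. The pads swing forward as they close: fully open they stand 13 mm farther back than shut.
Start: joints at [-1.353, 0.615, -0.013, 1.423, 0.008, 1.103, -0.04], TCP at [0.157, 0.631, 0.239] pointing down, gripper open.
Joint ranges: [-3.12, 3.12], [-0.3, 2.06], [-1.34, 1.32], [0.26, 2.42], [-1.36, 4.5], [0.01, 1.98], [-2.84, 2.84]. Speed limits (rad/s): [2.79, 2.79, 3.14, 3.14, 3.14, 3.14, 3.14].

### API

Orientations are given as [roll, pitch, yaw] about the fixed x, y, z axes, in that order (R = Rz(yaw) Ry(pitch) Rx(roll)).
In Python, from workcell import manip, fingers, monitor, viewer gives the robot as it stands. Calls block until the motion is done:
- manip.goto(position, orientation): joint-space move of the TCP to a pose.
- manip.move_linear(position, rotation=None, feed=0.15, guard=None): straight line of the TCP; rotation=None keeps the orientation; feed is the mean speed in m/s. With guard (N) it stops when the force on the tool has changed by that much, and returns True; else False.
- manip.set_joints(angles): joint-space move.
- fingers.move_gripper(opening, squeeze=None): finger opening in m; squeeze is the grip in N (None keeps the last); returns when the fingers have stopped.
- manip.wait(seconds).
- manip.solve_ik(position, orientation): joint angles nearest the present ones, or None.
- monitor.observe(): the state.
- viewer.camera(name): name is "scene" or "top" or "wrist"; returns a dict with "image" (420x560x3 uint8, red, green, blue), "z_map" (420x560 float32, m along the optical axis (not along the pixel's ray), 0 where there is no reading), "vertical_fov" (degrees; the focal length in pixels is half the picture's height over the tangent of half this angle, whatever the lens; pixels are square), "cx", "cy" (the principal point, pixels), "rvec" (rotation vector, rad) and "tvec" (3), from world to camera coordinates, as OpenCV has them; the wrist camera has in their place "mount" (4x4, takes a point from camera to tool coordinates, whose origin is the TCP and whose axes are the flange's). Camera axes: x right, y down, z forward; pixel columns grow to the right and rows downward; lengths in m; the calibration is good to about 2 mm. The wrist camera is an equidistant fisheye: a pixel r from the principal point sees the ray r / f radians off the axis. A picture is of the moment at which its call begins: read the wrist's pose just before it.
A pose or a line that the arm cannot do raises manip.IKError and nothing moves.
- manip.close_job(): hands the job in; it is judged then, once.
The state is a dict: "t": time; "qpos": joint angles; "qvel": joint speeds; "tau": joint torques, N m; "ee_pos": TCP position; "ee_rot": TCP orientation; "ft_force": force on the tool from outside, world axes, zero at the start; "wrist_torque": the same for the moment, N m; "gripper_width": finger opening in m; "gripper_force": force on a finger pad.
Only numpy, scipy, OpenCV 4.12 (cv2) and the standard library are available. Lean on these libraries where they do the work, as an engineer would, in place of code of your own. Each camera call takes 0.05 s, during which the arm holds its last target. There are 200 camera calls.

## Working session

There is one attempt and no reset: what is moved stays moved. The work goes in short steps, each a Python script; the robot and the scene stay as the last script left them, time stands still between calls to the robot, and variables do not carry over. Pictures are saved under pics/ and viewed, at most 10 in all, crops included, and the job is handed in when it is done.

```bash
mkdir -p pics; ls
cat > h.py <<'E'
import numpy as np, cv2
from workcell import manip, fingers, monitor, viewer
def cloud(c):
    im=c["image"]; z=c["z_map"]; H,W=z.shape
    f=H/2/np.tan(np.radians(c["vertical_fov"])/2)
    v,u=np.mgrid[:H,:W]
    P=np.stack([(u-c["cx"])/f*z,(v-c["cy"])/f*z,z],-1)
    R,_=cv2.Rodrigues(np.array(c["rvec"],float))
    return (P-np.array(c["tvec"]).ravel())@R, z>0   # R^T (P-t)
def save(n,im): cv2.imwrite(f"pics/{n}.png",cv2.cvtColor(im,cv2.COLOR_RGB2BGR))
E
python3 - <<'E'
from h import *
for n in("scene","top"):
    c=viewer.camera(n); save(n+"0",c["image"]); P,ok=cloud(c)
    np.savez(n+"0.npz",P=P,ok=ok,im=c["image"])
    hsv=cv2.cvtColor(c["image"],cv2.COLOR_RGB2HSV)
    m=ok&((hsv[...,0]<8)|(hsv[...,0]>172))&(hsv[...,1]>150)&(P[...,2]>.09)&(P[...,2]<.15)
    q=P[m]; print(n,m.sum(), q.min(0) if len(q) else 0,q.max(0) if len(q) else 0,np.median(q,0) if len(q) else 0, np.argwhere(m).mean(0))
print(monitor.observe())
E
```

```text
pics
scene 117 [ 0.04998607 -0.51410745  0.09359362] [2.94900853 3.01918448 0.14969325] [ 0.50049525 -0.02061767  0.13337122] [204.44444444 248.79487179]
top 75 [0.9471977  0.34027701 0.1342465 ] [0.97307315 0.36528682 0.14967642] [0.95757761 0.34956552 0.13953148] [ 60.49333333 140.62666667]
{'t': 0.1, 'qpos': array([-1.35350132,  0.61583082, -0.01261527,  1.42476128,  0.00810044,
        1.10343512, -0.0403903 ]), 'qvel': array([-1.52839570e-03, -1.75224468e-03,  7.62901787e-04, -4.55276720e-03,
       -1.62141823e-04,  2.11471521e-04, -8.97569794e-05]), 'tau': array([ 1.22834455e-03, -4.70384216e+01,  2.60429643e-01, -1.71569824e+01,
        1.01242843e-02,  5.93172270e-03,  2.46693673e-05]), 'ee_pos': array([0.15672531, 0.63011314, 0.2382411 ]), 'ee_rot': array([-3.13920845e+00,  3.24011636e-05,  2.89787221e+00]), 'ft_force': array([ 0.43058526, -0.09085681,  0.04045115]), 'wrist_torque': array([0.00694354, 0.03066708, 0.0120864 ]), 'gripper_force': 0.0, 'gripper_width': 0.08564461841696344}
```

View pics/scene0.png

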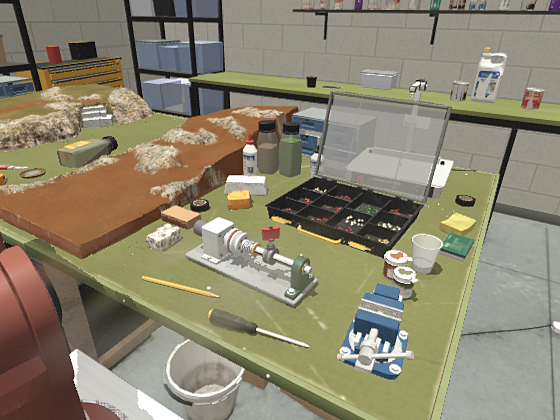

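View pics/top0.png

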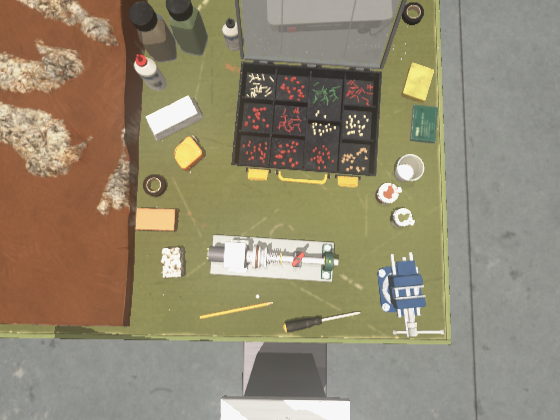

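The scene view shows the red wing at about (270,232), with the motor to its left at (215,235) and the pillow block to its right at (297,275). In the top view the wing is at (299,260), the base plate spans u 209-334, and the motor is on the left. Next I measure these.

Run:
```python
from h import *
for n,(a,b,c_,d) in (("scene",(222,244,255,285)),("top",(245,275,285,312))):
    D=np.load(n+"0.npz"); P,ok,im=D["P"],D["ok"],D["im"]
    hsv=cv2.cvtColor(im,cv2.COLOR_RGB2HSV)
    m=np.zeros(ok.shape,bool); m[a:b,c_:d]=1
    m&=((hsv[...,0]<10)|(hsv[...,0]>170))&(hsv[...,1]>120)
    q=P[m&ok]; print(n,len(q),q.min(0).round(3),q.max(0).round(3),np.median(q,0).round(3))
    t=q[(q[:,2]>.1)&(q[:,2]<.14)]; 
    if len(t)>4:
        w,V=np.linalg.eigh(np.cov(t[:,:2].T)); print(len(t),t.mean(0).round(4),"long dir deg",np.degrees(np.arctan2(V[1,1],V[0,1])),np.sqrt(w), cv2.minAreaRect(t[:,:2].astype(np.float32)))
    # mask rows for printing
D=np.load("top0.npz"); P,ok,im=D["P"],D["ok"],D["im"]
# base plate footprint
m=np.zeros(ok.shape,bool); m[228:288,200:345]=1
q=P[m&ok]; t=q[(q[:,2]>.006)&(q[:,2]<.15)]; print("plate+",cv2.minAreaRect(t[:,:2].astype(np.float32)))
s=q[(q[:,2]>.06)&(q[:,2]<.08)]; print("shaft z",len(s))
for r in (258,): print([(u,*P[r,u].round(3)) for u in range(205,345,4)])
save("crop0",cv2.resize(np.hstack([im[228:290,200:345]]),None,fx=5,fy=5,interpolation=cv2.INTER_CUBIC))
```

```text
scene 205 [ 0.476 -0.039 -0.001] [0.714 0.111 0.135] [ 0.489 -0.026  0.124]
200 [ 0.4891 -0.0259  0.1235] long dir deg 136.83030782907457 [0.00178182 0.01052124] ((0.49069592356681824, -0.026032989844679832), (0.011190768331289291, 0.037375882267951965), 45.80434036254883)
top 50 [ 0.479 -0.042  0.068] [ 0.509 -0.014  0.138] [ 0.496 -0.029  0.134]
49 [ 0.4943 -0.0276  0.1311] long dir deg 137.92666402666762 [0.00331781 0.01114704] ((0.4938325881958008, -0.02702249400317669), (0.012972216121852398, 0.0351208858191967), 45.45533752441406)
plate+ ((0.4992716312408447, 0.03454385697841644), (0.14704106748104095, 0.3598424196243286), 0.783545732498169)
shaft z 659
[(205, np.float64(0.494), np.float64(0.207), np.float64(-0.001)), (209, np.float64(0.493), np.float64(0.182), np.float64(0.082)), (213, np.float64(0.493), np.float64(0.172), np.float64(0.083)), (217, np.float64(0.494), np.float64(0.164), np.float64(0.079)), (221, np.float64(0.494), np.float64(0.153), np.float64(0.083)), (225, np.float64(0.494), np.float64(0.142), np.float64(0.094)), (229, np.float64(0.494), np.float64(0.133), np
[... 1119 characters left out ...]
t64(0.496), np.float64(-0.037), np.float64(0.085)), (305, np.float64(0.496), np.float64(-0.047), np.float64(0.074)), (309, np.float64(0.496), np.float64(-0.056), np.float64(0.074)), (313, np.float64(0.496), np.float64(-0.066), np.float64(0.075)), (317, np.float64(0.497), np.float64(-0.075), np.float64(0.073)), (321, np.float64(0.497), np.float64(-0.085), np.float64(0.07)), (325, np.float64(0.497), np.float64(-0.093), np.float64(0.088)), (329, np.float64(0.497), np.float64(-0.102), np.float64(0.091)), (333, np.float64(0.497), np.float64(-0.112), np.float64(0.089)), (337, np.float64(0.498), np.float64(-0.132), np.float64(0.001)), (341, np.float64(0.498), np.float64(-0.142), np.float64(0.002))]
```

View pics/crop0.png

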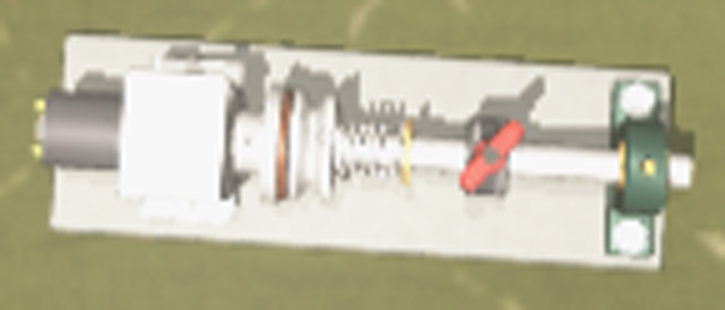

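The crop confirms the wing, collar, brass washer at u≈405 (crop px) and spring. I fit the shaft axis next, then move above the wing and check with the wrist camera.

Run:
```python
from h import *
A=[]
for n in("top","scene"):
    D=np.load(n+"0.npz"); P,ok=D["P"],D["ok"]
    q=P[ok]; 
    s=q[(q[:,0]>.47)&(q[:,0]<.53)&(q[:,2]>.066)&(q[:,2]<.08)&(((q[:,1]<-.05)&(q[:,1]>-.085))|((q[:,1]>-.012)&(q[:,1]<.008)))]
    print(n,len(s),np.polyfit(s[:,1],s[:,0],1), "z",s[:,2].max().round(3), [ (lo,s[(abs(s[:,1]-lo)<.01),0].min().round(4),s[(abs(s[:,1]-lo)<.01),0].max().round(4)) for lo in(-.07,0)])
    pl=q[(q[:,0]>.4)&(q[:,0]<.6)&(q[:,2]>.004)&(q[:,2]<.02)&(abs(q[:,1]-.03)<.2)]
    print(cv2.minAreaRect(pl[:,:2].astype(np.float32)), len(pl))
def tryik(yaw,x=.494,y=-.027,z=.2):
    r=manip.solve_ik([x,y,z],[np.pi,0,yaw]); return None if r is None else r.round(2)
for d in(137,-43,217,37): print(d,tryik(np.radians(d)),tryik(np.radians(d),z=.11))
c=viewer.camera("wrist"); print({k:v for k,v in c.items() if k not in("image","z_map")})
```

```text
top 155 [0.05439184 0.49560275] z 0.079 [(-0.07, np.float64(0.4846), np.float64(0.4991)), (0, np.float64(0.4885), np.float64(0.503))]
((0.4998185336589813, 0.029156118631362915), (0.19818317890167236, 0.3989492654800415), 0.6298143863677979) 3122
scene 127 [0.05202939 0.48946375] z 0.075 [(-0.07, np.float64(0.4791), np.float64(0.4949)), (0, np.float64(0.4842), np.float64(0.4971))]
((0.49480780959129333, 0.037624649703502655), (0.3116294741630554, 0.10152853280305862), 86.94707489013672) 2725
137 [-0.24  0.44  0.35  1.92 -0.2   0.81  1.05] [-0.11  0.57  0.18  2.01 -0.18  0.58  1.01]
-43 [-0.68  0.67  1.14  1.93 -0.72  1.02 -1.54] [-0.64  0.86  1.13  2.03 -0.99  0.96 -1.29]
217 [-0.01  0.42  0.03  1.92 -0.02  0.8   2.24] [ 0.1   0.56 -0.13  2.01  0.13  0.58  2.1 ]
37 [-0.48  0.51  0.74  1.93 -0.45  0.87 -0.44] [-0.31  0.61  0.49  2.02 -0.48  0.63 -0.43]
{'vertical_fov': 65.70646984690485, 'cx': 278.44744140488154, 'cy': 218.85791518432168, 'mount': array([[ 4.28848799e-04, -9.52385223e-01, -3.04897038e-01,
         7.85904481e-02],
       [ 9.99999660e-01,  6.23171955e-04, -5.40022000e-04,
         1.18711527e-03],
       [ 7.04312255e-04, -3.04896702e-01,  9.52385166e-01,
        -1.33980996e-01],
       [ 0.00000000e+00,  0.00000000e+00,  0.00000000e+00,
         1.00000000e+00]])}
```

```bash
cat >> h.py <<'E'
from scipy.spatial.transform import Rotation as Ro
def wcloud():
    s=monitor.observe(); c=viewer.camera("wrist"); z=c["z_map"].astype(float); H,W=z.shape
    f=H/2/np.tan(np.radians(c["vertical_fov"])/2)
    v,u=np.mgrid[:H,:W]; du,dv=u-c["cx"],v-c["cy"]; r=np.hypot(du,dv)+1e-9; th=r/f
    k=np.tan(th)/r
    P=np.stack([du*k*z,dv*k*z,z],-1)
    M=np.array(c["mount"]); P=P@M[:3,:3].T+M[:3,3]
    P=P@Ro.from_euler("xyz",s["ee_rot"]).as_matrix().T+s["ee_pos"]
    return P,(z>0)&(th<1.4),c["image"]
def wing(P,ok,im):
    hsv=cv2.cvtColor(im,cv2.COLOR_RGB2HSV)
    m=ok&((hsv[...,0]<10)|(hsv[...,0]>170))&(hsv[...,1]>110)&(P[...,2]>.1)&(P[...,2]<.145)&(abs(P[...,0]-.492)<.04)&(abs(P[...,1]+.02)<.06)
    t=P[m]; zt=np.percentile(t[:,2],95); top=t[t[:,2]>zt-.004]
    (c1,s1,a1)=cv2.minAreaRect(top[:,:2].astype(np.float32))
    w,V=np.linalg.eigh(np.cov(top[:,:2].T))
    print("wing n",len(t),len(top),"ztop",zt.round(4),"rect",np.round(c1,4),np.round(s1,4),"mean",top.mean(0).round(4),"ang",np.degrees(np.arctan2(V[1,1],V[0,1])).round(1),"px",np.argwhere(m).mean(0).round(0))
    return m
def st():
    s=monitor.observe(); print("t",round(s["t"],2),"p",s["ee_pos"].round(4),"r",np.round(s["ee_rot"],3),"F",s["ft_force"].round(2),"T",s["wrist_torque"].round(2),"w",round(s["gripper_width"],4),"g",round(s["gripper_force"],1)); return s
E
python3 - <<'E'
from h import *
manip.goto([.4915,-.0265,.24],[np.pi,0,np.radians(137)]); manip.wait(.2); st(); print(monitor.observe()["qpos"].round(2))
P,ok,im=wcloud(); save("w1",im); np.savez("w1.npz",P=P,ok=ok,im=im); wing(P,ok,im)
E
```

```text
t 2.96 p [ 0.4916 -0.0259  0.2399] r [ 3.142 -0.     2.392] F [ 0.35 -0.1   0.25] T [-0.02  0.03 -0.  ] w 0.0853 g 0.0
[-0.28  0.39  0.41  1.88 -0.19  0.91  1.04]
wing n 530 436 ztop 0.1344 rect [ 0.4931 -0.0242] [0.0086 0.0376] mean [ 0.4924 -0.0233  0.1332] ang 138.0 px [216. 281.]
```

View pics/w1.png

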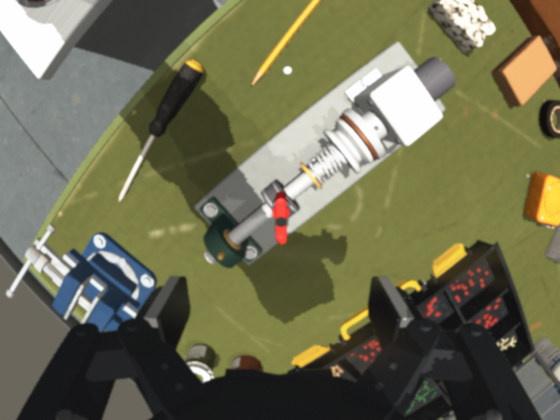

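The wrist view shows the wing at about (281,216). It measures 37.6 x 8.6 mm with its top at 0.134, which matches the sizes given. It is safe to grasp.

Run:
```python
from h import *
o=[np.pi,0,np.radians(138)]
fingers.move_gripper(.04)
manip.goto([.493,-.0245,.16],o)
print(manip.move_linear([.493,-.0245,.111],feed=.08,guard=8)); st()
fingers.move_gripper(.0,squeeze=25); st()
s=st()
```

```text
False
t 4.69 p [ 0.4935 -0.0246  0.1115] r [3.141e+00 1.000e-03 2.408e+00] F [ 0.77  0.02 -0.14] T [-0.   -0.01 -0.05] w 0.0399 g 0.0
t 5.07 p [ 0.4931 -0.0249  0.1115] r [3.141e+00 1.000e-03 2.408e+00] F [-1.07  0.19  4.74] T [-0.16  0.22 -0.07] w 0.0088 g 29.7
t 5.07 p [ 0.4931 -0.0249  0.1115] r [3.141e+00 1.000e-03 2.408e+00] F [-1.07  0.19  4.74] T [-0.16  0.22 -0.07] w 0.0088 g 29.7
```

Run:
```python
from h import *
fingers.move_gripper(.0,squeeze=50)
p=[.493,-.0248,.111]
for a in (.25,.5,.75,1.0,1.2,1.4):
    manip.move_linear(p,[np.pi,0,np.radians(138)+a]); st()
```

```text
t 5.68 p [ 0.493  -0.025   0.1115] r [3.141 0.    2.657] F [-1.52 -1.22  6.77] T [-0.13  0.38  0.16] w 0.0085 g 54.0
t 6.08 p [ 0.493  -0.0251  0.1114] r [-3.142  0.     2.907] F [-2.07 -0.19  6.69] T [-0.18  0.35  0.15] w 0.0084 g 53.9
t 6.48 p [ 0.493  -0.0252  0.1114] r [-3.141  0.    -3.127] F [-1.59 -0.84  5.15] T [-0.15  0.44  0.09] w 0.0082 g 53.9
t 6.88 p [ 0.493  -0.0251  0.1114] r [-3.141  0.    -2.877] F [-1.96  0.18  5.08] T [-0.15  0.32  0.14] w 0.0079 g 53.9
t 7.23 p [ 0.4931 -0.025   0.1114] r [-3.141  0.    -2.676] F [-0.77 -0.68  5.45] T [-0.11  0.33  0.13] w 0.008 g 53.9
t 7.58 p [ 0.4931 -0.0248  0.1114] r [-3.141  0.    -2.476] F [-1.76 -0.69  4.51] T [-0.13  0.28  0.17] w 0.0082 g 53.8
```

```bash
cat >> h.py <<'E'
U=np.array([.0530,.9986,0])
def fu(n=6):
    v=[]; q=[]
    for _ in range(n):
        manip.wait(.03); s=monitor.observe(); v.append(s["ft_force"]); q.append(s["ee_pos"])
    return np.mean(v,0),np.mean(q,0)
E
python3 - <<'E'
from h import *
p0=np.array([.493,-.0248,.111])
F0,_=fu(); print("F0",F0.round(2)); np.save("F0.npy",F0)
def go(d):
    manip.move_linear(p0+U*d,feed=.03)
    F,q=fu(4); print(round(d*1e3,2),"act",round((q-p0)@U*1e3,2),"fu",round(F@U,2),F.round(2)); return F@U
for d in (.005,.01,.015,.019): f=go(d)
b=f
while d<.05:
    d+=.001; f=go(d)
    if f<b-4.5: break
print(d); st()
E
```

```text
F0 [-1.25 -0.62  5.87]
5.0 act 5.56 fu 0.21 [-1.52  0.29  5.73]
10.0 act 10.63 fu 0.61 [-1.15  0.67  5.62]
15.0 act 15.64 fu 0.13 [-1.11  0.19  5.69]
19.0 act 19.58 fu 0.42 [-1.1   0.48  4.97]
20.0 act 20.21 fu -0.45 [-1.22 -0.38  5.51]
21.0 act 21.07 fu -0.77 [-1.23 -0.7   5.65]
22.0 act 22.03 fu -0.62 [-1.51 -0.54  5.65]
23.0 act 23.03 fu -0.75 [-1.06 -0.69  5.58]
24.0 act 24.02 fu -0.6 [-1.8  -0.51  5.46]
25.0 act 25.03 fu -0.38 [-1.25 -0.31  5.52]
26.0 act 26.03 fu -0.62 [-1.31 -0.55  5.74]
27.0 act 26.78 fu -0.91 [-1.25 -0.85  5.7 ]
28.0 act 27.58 fu -1.68 [-1.23 -1.62  5.93]
29.0 act 28.32 fu -1.82 [-1.03 -1.77  5.97]
30.0 act 28.81 fu -2.83 [-1.13 -2.78  5.69]
31.0 act 29.25 fu -3.17 [-1.22 -3.11  6.3 ]
32.0 act 29.65 fu -4.64 [-0.87 -4.6   5.97]
0.03200000000000001
t 14.53 p [0.4947 0.0048 0.1114] r [-3.139e+00 -2.000e-03 -2.478e+00] F [-0.86 -4.55  5.18] T [-0.95  0.32  0.1 ] w 0.0081 g 53.8
```

Run:
```python
from h import *
p0=np.array([.493,-.0248,.111])
d=.032
while d<.045:
    d+=.0008
    manip.move_linear(p0+U*d,feed=.03)
    F,q=fu(4); print(round(d*1e3,2),"act",round((q-p0)@U*1e3,2),"fu",round(F@U,2),F.round(2))
    if F@U<-10.8: break
F,q=fu(8); print(F@U,(q-p0)@U*1e3); st(); np.save("d.npy",d)
```

```text
32.8 act 29.94 fu -5.35 [-1.33 -5.29  6.08]
33.6 act 30.24 fu -6.07 [-1.28 -6.01  6.17]
34.4 act 30.55 fu -6.72 [-0.95 -6.68  6.31]
35.2 act 30.89 fu -7.91 [-1.07 -7.86  6.69]
36.0 act 31.19 fu -8.65 [-1.14 -8.6   6.93]
36.8 act 31.52 fu -9.44 [-1.44 -9.38  6.81]
37.6 act 31.83 fu -9.78 [-1.73 -9.7   6.64]
38.4 act 32.14 fu -10.71 [ -1.58 -10.64   6.86]
39.2 act 32.46 fu -11.57 [ -1.38 -11.52   6.46]
-11.534623014942962 32.456759674152
t 18.25 p [0.4948 0.0076 0.1114] r [-3.136 -0.006 -2.482] F [ -0.87 -10.92   5.93] T [-2.43  0.37  0.16] w 0.0083 g 53.9
```

Run:
```python
from h import *
p0=np.array([.493,-.0248,.111]); d=float(np.load("d.npy"))
for a in (1.2,1.0,.8,.6,.4,.2,0.,-.1):
    manip.move_linear(p0+U*d,[np.pi,0,np.radians(138)+a],feed=.1)
    F,q=fu(3); s=monitor.observe(); f=F@U
    print(a,"d",round(d*1e3,2),"act",round((q-p0)@U*1e3,2),"fu",round(f,2),"Fx",F[0].round(2),"yaw",round((s["ee_rot"][2]-np.radians(138)+np.pi)%(2*np.pi)-np.pi,3),"Tz",s["wrist_torque"][2].round(2),"w",round(s["gripper_width"],4))
    if a>.85: d+=np.clip((f+11.5)/2.*.001*1.4,-.001,.001)
    elif abs(f+11.5)>3: print("deviation"); break
np.save("d.npy",d); st()
```

```text
1.2 d 39.2 act 32.56 fu -11.06 Fx -1.34 yaw 1.191 Tz -0.18 w 0.0085
1.0 d 39.51 act 32.73 fu -11.43 Fx -1.7 yaw 0.991 Tz -0.11 w 0.0083
0.8 d 39.56 act 32.83 fu -11.19 Fx -1.53 yaw 0.791 Tz -0.15 w 0.008
0.6 d 39.56 act 32.94 fu -11.65 Fx -1.9 yaw 0.591 Tz -0.17 w 0.0082
0.4 d 39.56 act 33.06 fu -11.17 Fx -1.91 yaw 0.391 Tz -0.18 w 0.0085
0.2 d 39.56 act 33.16 fu -11.16 Fx -2.76 yaw 0.192 Tz -0.12 w 0.0083
0.0 d 39.56 act 33.27 fu -10.75 Fx -2.29 yaw -0.008 Tz -0.04 w 0.0081
-0.1 d 39.56 act 33.3 fu -10.71 Fx -2.11 yaw -0.108 Tz -0.1 w 0.008
t 21.75 p [0.495  0.0084 0.1116] r [-3.137  0.006  2.301] F [ -2.06 -10.55   5.83] T [-2.27  0.52 -0.1 ] w 0.008 g 53.9
```

Run:
```python
from h import *
p0=np.array([.493,-.0248,.111]); d=float(np.load("d.npy"))
def rep(a):
    F,q=fu(3); s=monitor.observe()
    print(round(a,3),"d",round(d*1e3,2),"act",round((q-p0)@U*1e3,2),"fu",round(F@U,2),"Fx",F[0].round(2),"yaw",round((s["ee_rot"][2]-np.radians(138)+np.pi)%(2*np.pi)-np.pi,3),"Tz",s["wrist_torque"][2].round(2),"w",round(s["gripper_width"],4)); return F@U,s["wrist_torque"][2]
for a in (-.14,-.18,-.22,-.26):
    manip.move_linear(p0+U*d,[np.pi,0,np.radians(138)+a],feed=.1)
    f,t=rep(a)
    if t<-.4: break
while d>.030:
    d-=.001
    manip.move_linear(p0+U*d,feed=.03); f,t=rep(a)
    if f>-.8: break
np.save("d.npy",[d,a]); st()
```

```text
-0.14 d 39.56 act 33.32 fu -10.77 Fx -1.83 yaw -0.144 Tz 0.41 w 0.0083
-0.18 d 39.56 act 33.37 fu -10.96 Fx -2.17 yaw -0.181 Tz 0.99 w 0.008
-0.22 d 39.56 act 33.43 fu -11.54 Fx -2.05 yaw -0.218 Tz 1.31 w 0.0084
-0.26 d 39.56 act 33.44 fu -11.89 Fx -2.39 yaw -0.255 Tz 1.67 w 0.0083
-0.26 d 38.56 act 33.34 fu -10.52 Fx -2.58 yaw -0.255 Tz 1.77 w 0.0081
-0.26 d 37.56 act 33.25 fu -8.55 Fx -2.02 yaw -0.254 Tz 1.66 w 0.0082
-0.26 d 36.56 act 33.14 fu -7.42 Fx -2.27 yaw -0.253 Tz 1.71 w 0.0081
-0.26 d 35.56 act 33.02 fu -5.73 Fx -1.86 yaw -0.253 Tz 1.72 w 0.0081
-0.26 d 34.56 act 32.92 fu -4.32 Fx -2.77 yaw -0.252 Tz 1.67 w 0.0084
-0.26 d 33.56 act 32.82 fu -3.3 Fx -1.8 yaw -0.251 Tz 1.74 w 0.008
-0.26 d 32.56 act 32.73 fu -1.53 Fx -1.32 yaw -0.251 Tz 1.65 w 0.0079
-0.26 d 31.56 act 32.62 fu -0.03 Fx -1.56 yaw -0.25 Tz 1.66 w 0.008
t 25.95 p [0.495  0.0078 0.1117] r [-3.141e+00  1.000e-03  2.158e+00] F [-1.92  0.1   7.84] T [0.03 0.36 1.66] w 0.008 g 81.7
```

Run:
```python
from h import *
p0=np.array([.493,-.0248,.111]); d,a=np.load("d.npy")
manip.move_linear(p0+U*d,[np.pi,0,np.radians(138)-.14],feed=.1); st()
fingers.move_gripper(.02); st()
fingers.move_gripper(.04); st()
q=monitor.observe()["ee_pos"].copy(); q[2]=.16; manip.move_linear(q,feed=.08)
q[2]=.24; manip.move_linear(q); manip.wait(.2); st()
P,ok,im=wcloud(); save("w2",im); wing(P,ok,im)
```

```text
t 26.22 p [0.495  0.0077 0.1116] r [ 3.14e+00 -1.00e-03  2.27e+00] F [-1.45  0.9   8.18] T [0.23 0.32 0.4 ] w 0.0082 g 54.2
t 26.49 p [0.4946 0.0067 0.1107] r [-3.141 -0.     2.268] F [-0.04 -1.26  0.84] T [-0.04  0.02  0.02] w 0.0199 g 0.0
t 26.82 p [0.4947 0.0067 0.1109] r [-3.142 -0.     2.268] F [-0.44  0.29  0.08] T [-0.02  0.06  0.06] w 0.0399 g 0.0
t 28.48 p [0.494  0.0067 0.2389] r [-3.139e+00 -1.000e-03  2.268e+00] F [0.42 0.24 0.62] T [-0.01 -0.02 -0.03] w 0.0398 g 0.0
wing n 534 436 ztop 0.1344 rect [0.4949 0.0086] [0.0087 0.0374] mean [0.4945 0.009  0.1332] ang 131.3 px [217. 280.]
```

View pics/w2.png

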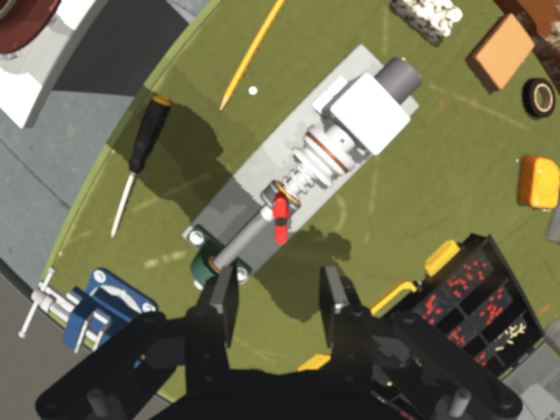

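The picture shows the wing at (280,217) and the collar against the washer, with the spring compressed. The wing has moved 32.8 mm and sits 0.12 rad tighter than at the start. The gripper is clear of everything, so I hand in.

```bash
python3 -c "
from h import *
print(manip.close_job())"
```

```text
the job is handed in; nothing more can be done
None
```

I undid the wing screw, slid the collar about 33 mm up against the spring, did the screw up tight to its stop, let go, and handed the job in at about 28.5 s of 59; no verdict came back. The load of about 10 N is worked out from the wrist force (about 11 N of push, less drag), because the spring force could not be read directly after letting go.

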